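# Hold a nougat bar in the analyser's slot

### The job

Take a reading of the thin nougat bar: slide the analyser's shutter fully open, pick up the thinner of the two bars that stand on end, and lower it on end through the slot in the analyser's top until about half its length is inside. Finish while still holding it there, upright and hanging still, clear of the chamber's floor; do not let go. Leave the thick bar, the stack of bars and the little white bowl where they are.

Things in the scene. Friction and masses are not known exactly. Their poses are not given: they have to be found in the camera images.
- bar_center (a point): The thin nougat bar, tan with nut flecks, 0.12 to 0.22 kg: a rigid block 60 mm (its x) by 20 mm (its y) by 120 mm (its z, upright), standing loose on its 60 x 20 mm end on the work surface, at any yaw within about 35 degrees of the world axes. This point is its centre, 60 mm above its lower end. It goes through the slot by that end.
- thick_bar_center (a point): The thick nougat bar, same colour, 60 mm (its x) by 36 mm (its y) by 120 mm (its z), also standing loose on end; the two bars may stand in either place, at least 110 mm apart. This point is its centre. It does not fit the slot and is left alone.
- slot (a point): Centre of the slot's mouth, level with the analyser's flat top, 100 mm above the work surface. The slot is 64 mm (its x) by 22 mm (its y): an upright bar has 2 mm in all across its thickness, 4 mm along its width. The mouth is bevelled, 74 x 32 mm narrowing to 64 x 22 mm at 5 mm depth, then straight to 12 mm depth. Below is a wider chamber; its floor is 88 mm under this point. z is up.
- analyser: The analyser: a fixed white box with a clear window in its far face, 130 mm (its x) by 230 mm (its y) by 100 mm high, at any yaw within 20 degrees. Origin at the centre of its underside; the slot lies at x = 0, y = +55 mm. Two guide rails, 6 mm wide and 7 mm high, run along y on its top at x = +50 and -50 mm.
- shutter_tab (a point): Centre of the shutter's black upright tab: 40 mm (its x) by 12 mm (its y) by 34 mm high, its foot 3.5 mm and its top 37.5 mm above the analyser's top. It stands in the middle of the shutter, an aluminium plate 90 mm (x) by 42 mm (y), 3 mm thick, lying on the top. Axes are the slot's: shut, the tab is over the slot; to open, it slides along -y, away from the slot.
- shutter (a joint): How far the shutter is open, in m: 0 shut, 0.070 fully open (end stop). It starts at 0 to 0.012, covering nearly all of the slot, resists sliding with about 1.5 N and stays where it is left.
- stack: Bystander: three nougat bars stuck into one stack, 60 mm (x) by 120 mm (y) by 61 mm high, origin at the centre of its underside; left alone.
- ramekin: Bystander: small white ceramic bowl, 70 mm across and 35 mm high, origin at the centre of its underside; left alone.
- bar: The same thin bar; origin at the centre of its lower end, axes as for its centre point.
Not all that is in view belongs to the job. What is shaped like the bar but blue is not meant.

How it is judged:
By the outcome, as a careful person would: the job done as asked, in the order asked, and still so for the second after the job is handed in, while the arm keeps its last pose, push and grip.
It also fails if it takes over 69 s, if anything falls off the work surface, if the arm or the gripper's body presses on something with over 40 N, if the wrist force passes 120 N, or if a joint passes its speed limit or range.

### The arm

A 7-joint arm with a two-finger parallel gripper is mounted at the origin on the work surface. World frame = base frame: x ahead of the robot, y to its left, z up, the work surface at z = 0. Lengths are in m, angles in rad, forces in N, time in s.
With the tool pointing down it reaches from about 0.4 to 0.925 m from the base axis. Payload 4.1 kg.
Tool frame: the origin (TCP) lies midway between the tips of the shut fingers; the grasp point (between the pads) lies 19 mm behind it (manip.pinch_z is the distance from the TCP to the grasp point, in m); z points along the fingers, y is the direction in which the jaws open and shut (so a half turn about z gives the same grasp; the last joint's range is limited). The gripper opens to 85 mm and grips with 20 to 120 N. Pads are 22 mm wide; open, the fingers measure 114 mm over their backs; the gripper's body (76 mm by 85 mm) begins 54 mm behind the grasp point. The pads swing forward as they close: fully open they stand 13 mm farther back than shut.
Start: joints at [1.191, 0.398, 0.045, 1.537, -0.019, 1.207, -0.051], TCP at [0.18, -0.625, 0.231] pointing down, gripper open.
Joint ranges: [-2.82, 2.82], [-0.49, 2.23], [-1.37, 1.46], [0, 2.46], [-1.36, 4.5], [0.23, 2], [-2.94, 2.94]. Speed limits (rad/s): [2.57, 2.57, 3.14, 3.14, 3.14, 3.14, 3.14].

### API

Orientations are given as a unit quaternion [x, y, z, w].
In Python, from cell import manip, optics gives the robot as it stands.
- The arm moves only by the tool move_arm, never from a script. Its argument "increments" is a list that holds one entry, the list of rows, each a list of 5 numbers: the opening, from -1 (shut) to 1 (fully open), then the shift along the world's x, y, z in cm, then the turn about the world's z in rad. In form: [[[hand, tx, ty, tz, spin], ...]]. A call has 1 to 10 rows; each row is the pose to reach, as a shift and turn from the pose commanded when the call began; what a row does not reach only later rows make up. A row lasts 1/8 s, in which the tool goes at most 62.5 mm and 10.7 degrees, less where a joint would pass 70% of its speed; a pose out of reach is approached as far as the arm can. A call with a gripper value outside its range is refused whole. The fingers move at their own pace and stop on an object; "grip_force" is the grip in N (left out, the last holds). Time passes only in rows, so rows that repeat a pose let the fingers close. It gives the time, the measured TCP pose, the force and the opening at its end, in the units of the state.
- manip.state(): the state, without advancing time (a new reading comes with each control period).
- optics.grab_frame(name): name is "side" or "top"; returns the picture (384x512x3 uint8, red, green, blue); there is no depth.
- optics.camera_info(name): a dict with "K" (3x3 intrinsics, pixels), "R" (3x3) and "t" (3): a world point X has camera coordinates R X + t. Camera axes: x right, y down, z forward; pixel columns grow to the right and rows downward; lengths in m; the calibration is good to about 2 mm. A picture is of the moment at which its call begins. camera_info takes no time and is no camera call.
- manip.close_job(): hands the job in, once; it reports no verdict.
Trained networks look in the newest picture that a camera, given by its name, has taken for a name from the list of things; names that differ only in an ending like _2 or _b are one class to them, and where a whole thing is asked for, a point or a joint stands for the part that bears it (a point fixed in the world has none). Each returns a list of dicts, best first, with "conf" (0 to 1); they miss things now and then, are a little off and sometimes report something else, mostly with a low value. They report only what shows in the picture. A call takes as long as a camera call. They do not tell look-alikes from the thing itself.
- optics.search_frame(camera, label): "bbox" ([left, top, right, bottom] in pixels, round what is visible of it).
The state is a dict: "t": time; "joint_pos": joint angles; "qvel": joint speeds; "joint_torque": joint torques, N m; "position": TCP position; "orientation": TCP orientation; "contact_force": force on the tool from outside, world axes, zero at the start; "torque": the same for the moment, N m; "gripper_width": finger opening in m.
Only numpy, scipy, OpenCV 4.12 (cv2) and the standard library are available. Lean on these libraries where they do the work, as an engineer would, in place of code of your own. Each camera call takes 0.05 s, during which the arm holds its last target.

## Working session

There is one attempt and no reset: what is moved stays moved. The work goes in short steps, Python scripts to look and compute and a tool call to move; the robot and the scene stay as the last step left them, time stands still between calls to the robot, and variables do not carry over. Pictures are saved under pics/ and viewed, and the job is handed in when it is done.

Besides the shell and the picture viewer there is one more tool, called after "Request:" as name(argument=value, ...) on one line, values as JSON. move_arm: Moves the arm, as the interface text tells. Its arguments: {"type":"object","properties":{"increments":{"type":"array","items":{"type":"array","items":{"type":"array","items":{"type":"number"}}}},"grip_force":{"type":"number"}},"required":["increments"]}

```bash
mkdir -p pics; ls
python3 - <<'E'
from cell import manip, optics
import cv2
s=manip.state()
for k in s: print(k,s[k])
print(manip.pinch_z)
for n in("side","top"):
    im=optics.grab_frame(n); cv2.imwrite(f"pics/{n}0.png",im[:,:,::-1]); 
    c=optics.camera_info(n); print(c)
    for l in("bar_center","thick_bar_center","slot","analyser","shutter_tab","shutter","stack","ramekin","bar"):
        try: print(n,l,[( [round(v) for v in d['bbox']],round(d['conf'],2)) for d in optics.search_frame(n,l)[:4]])
        except Exception as e: print(l,e)
E
```

```text
pics
t 0.0
joint_pos [ 1.19097935  0.39920276  0.04502235  1.53786747 -0.01871901  1.20692778
 -0.05069957]
qvel [ 0.00022652 -0.00116427 -0.00051217 -0.00059157 -0.00194755  0.00033971
  0.0007597 ]
joint_torque [-4.87843408e-04 -4.75131011e+01  1.36474494e+00 -2.54223311e+01
  1.16276921e-02  9.53924755e-03  4.67495866e-06]
position [ 0.17999748 -0.62391569  0.23026187]
orientation [ 9.90150267e-01  1.40005234e-01 -1.95530019e-04 -9.72443033e-04]
contact_force [-0.31135799 -0.37272071  0.35927771]
torque [ 0.00401643 -0.00484516  0.01810006]
gripper_width 0.08548379793974664
0.0187
{'K': array([[454.60423093,   0.        , 257.01214683],
       [  0.        , 454.60423093, 191.24561052],
       [  0.        ,   0.        ,   1.        ]]), 'R': array([[-0.92414858, -0.38146414,  0.02084509],
       [-0.26037997,  0.58900038, -0.76503649],
       [ 0.27955622, -0.71243503, -0.64364948]]), 't': array([0.52208467, 0.28443648, 0.85814358])}
side bar_center [([316, 117, 346, 156], 0.97), ([322, 140, 352, 181], 0.95), ([288, 139, 310, 187], 0.93), ([338, 159, 357, 211], 0.86)]
side thick
[... 733 characters left out ...]
 [ 0.12980534,  0.0219335 , -0.99129688]]), 't': array([-0.03826268,  0.63154191,  1.10642679])}
top bar_center [([331, 212, 361, 229], 0.84), ([359, 240, 380, 263], 0.81), ([324, 261, 352, 284], 0.79), ([394, 221, 414, 246], 0.75)]
top thick_bar_center [([281, 247, 305, 272], 0.81), ([134, 220, 160, 260], 0.47)]
top slot [([113, 206, 223, 276], 0.59)]
top analyser [([117, 208, 220, 277], 0.61)]
top shutter_tab [([133, 221, 159, 254], 0.83)]
top shutter [([133, 217, 161, 256], 0.67)]
top stack [([246, 120, 289, 154], 0.85)]
top ramekin [([311, 148, 333, 172], 0.68)]
top bar [([393, 222, 420, 248], 0.88), ([361, 238, 380, 265], 0.84), ([334, 209, 362, 228], 0.7), ([136, 218, 159, 254], 0.69)]
```

Run:
```python
import cv2
a=cv2.imread("pics/side0.png"); cv2.imwrite("pics/side0b.png",cv2.resize(a,(800,600),interpolation=cv2.INTER_CUBIC))
a=cv2.imread("pics/top0.png"); cv2.imwrite("pics/top0b.png",cv2.resize(a,(800,600),interpolation=cv2.INTER_CUBIC))
```

```text
(no output)
```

View pics/side0b.png

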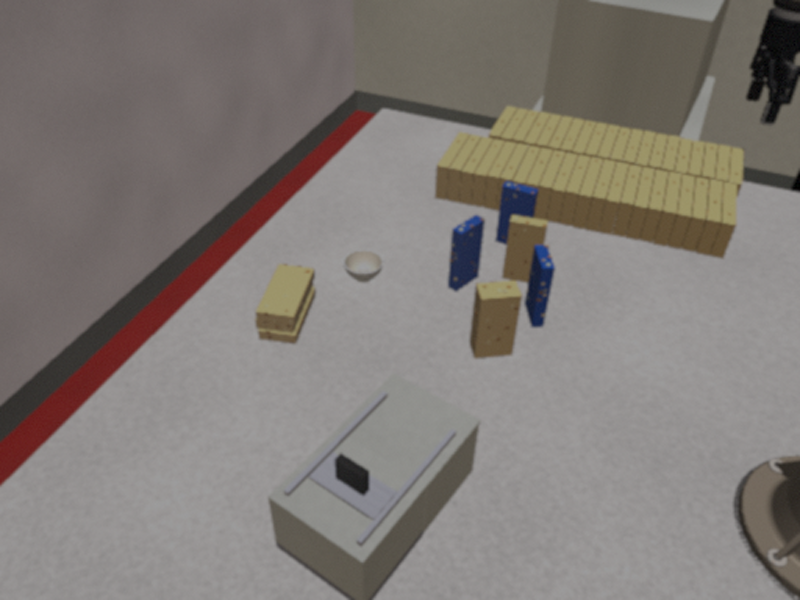

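View pics/top0b.png

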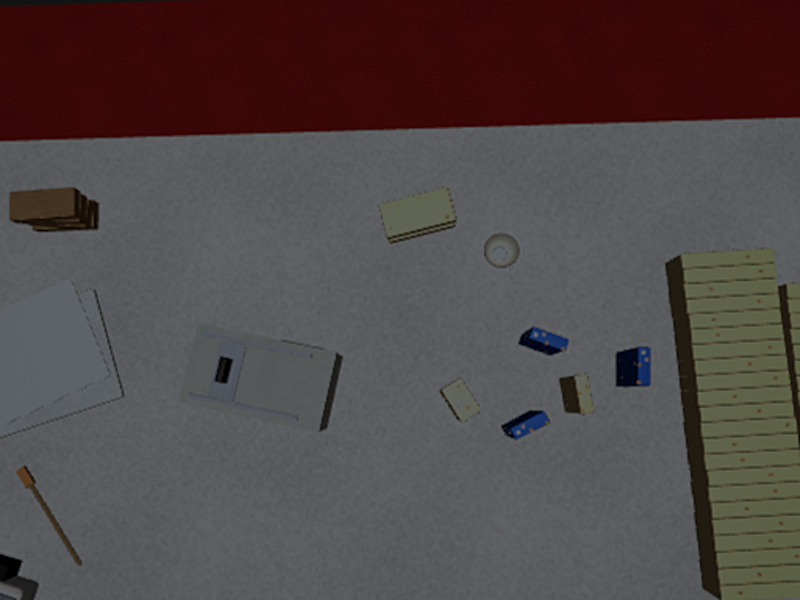

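```bash
cat > h.py <<'E'
import numpy as np, cv2
from cell import manip, optics
def proj(n,X):
    c=optics.camera_info(n); p=np.atleast_2d(X)@c['R'].T+c['t']; q=p@c['K'].T; return q[:,:2]/q[:,2:]
def back(n,uv,z):
    c=optics.camera_info(n); uv=np.atleast_2d(uv).astype(float)
    d=np.c_[uv,np.ones(len(uv))]@np.linalg.inv(c['K']).T@c['R']; o=-c['R'].T@c['t']
    return o+d*((z-o[2])/d[:,2:])
def crop(n,fn,out,x0,y0,x1,y1,gain=1.0):
    a=cv2.imread(fn)[y0:y1,x0:x1]; s=min(800/(x1-x0),600/(y1-y0)); s=int(s)
    a=np.clip(a*gain,0,255).astype(np.uint8)
    a=cv2.resize(a,None,fx=s,fy=s,interpolation=cv2.INTER_CUBIC); cv2.imwrite(out,a); print(out,'scale',s,'origin',x0,y0)
E
python3 - <<'E'
from h import *
crop('top','pics/top0.png','pics/top0_bars.png',270,195,430,295,2)
crop('top','pics/top0.png','pics/top0_an.png',105,195,235,290,2)
crop('side','pics/side0.png','pics/side0_bars.png',270,110,370,240,1.3)
crop('side','pics/side0.png','pics/side0_an.png',165,235,315,384,1.3)
E
```

```text
pics/top0_bars.png scale 5 origin 270 195
pics/top0_an.png scale 6 origin 105 195
pics/side0_bars.png scale 4 origin 270 110
pics/side0_an.png scale 4 origin 165 235
```

View pics/top0_bars.png

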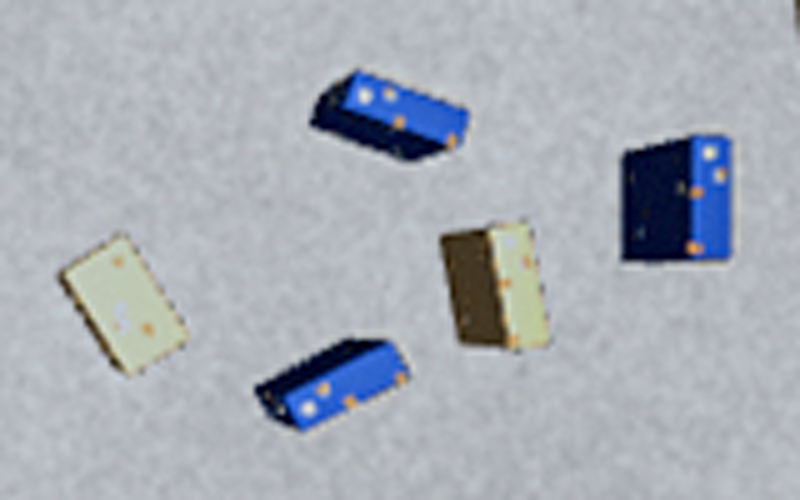

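View pics/top0_an.png

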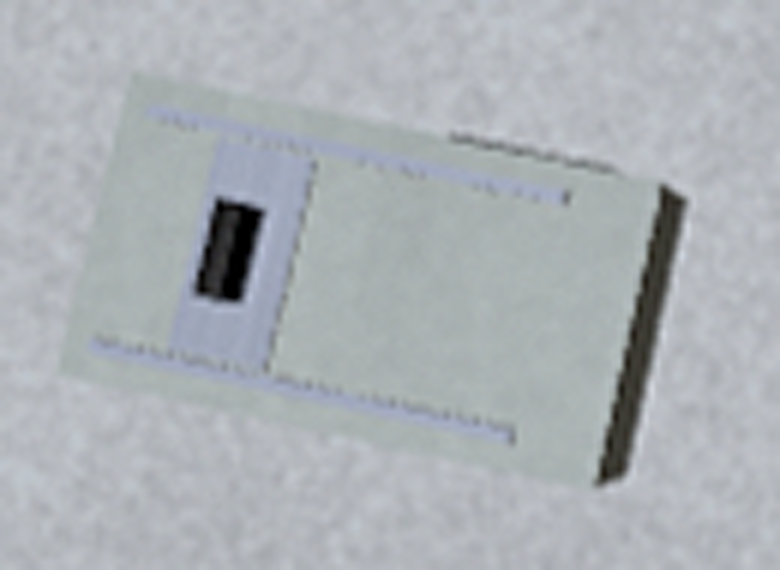

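View pics/side0_bars.png

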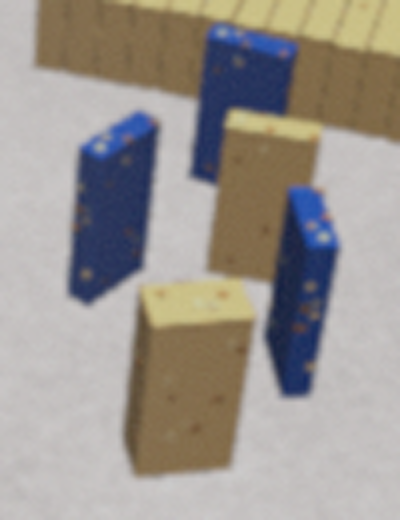

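View pics/side0_an.png

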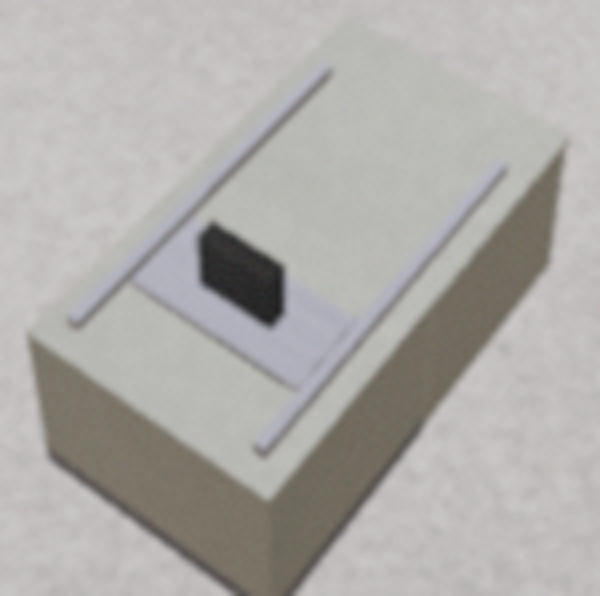

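```bash
cat > fit.py <<'E'
from h import *
from scipy.optimize import least_squares
from scipy.ndimage import map_coordinates, gaussian_filter
def tf(p,P):
    c,s=np.cos(p[2]),np.sin(p[2]); P=np.atleast_2d(P)
    z=p[3] if len(p)>3 else 0
    return np.c_[p[0]+c*P[:,0]-s*P[:,1],p[1]+s*P[:,0]+c*P[:,1],P[:,2]+z]
def edgefit(p0,edges,imgs,R=(4,2.5,2),N=25,verbose=True):
    # edges: list of (cam, A, B) model coords ; edge normal search
    p=np.array(p0,float)
    for r in R:
        obs=[]
        for cam,A,B in edges:
            g=gaussian_filter(imgs[cam].astype(float),(0.7,0.7,0))
            S=np.linspace(0.08,0.92,N)[:,None]; P=np.array(A)*(1-S)+np.array(B)*S
            uv=proj(cam,tf(p,P)); d=uv[-1]-uv[0]; n=np.array([-d[1],d[0]])/np.hypot(*d)
            k=np.arange(-r-1,r+1.01,0.1)
            pts=uv[:,None]+k[None,:,None]*n
            prof=np.stack([map_coordinates(g[...,c],[pts[...,1],pts[...,0]],order=1) for c in range(3)],-1)
            gr=np.abs(np.gradient(prof,0.1,axis=1)).sum(-1)[:,5:-5]; kk=k[5:-5]
            gr=np.maximum(gr-0.25*gr.max(),0)**2
            i=gr.argmax(1)
            off=np.array([ (w:=gr[j,max(0,a-8):a+9])@kk[max(0,a-8):a+9]/max(w.sum(),1e-9) for j,a in enumerate(i)])
            med=np.median(off); ok=(abs(off-med)<0.8)&(gr.max(1)>0)
            obs.append((cam,P,uv,n,off,ok))
        def f(q):
            out=[]
            for cam,P,uv,n,off,ok in obs:
                out.append((((proj(cam,tf(q,P))-uv)@n-off)*ok)/np.sqrt(N))
            return np.concatenate(out)
        p=least_squares(f,p,loss='soft_l1',f_scale=0.15,x_scale=[.01]*2+[.05]+[.01]*(len(p)-3)).x
    if verbose:
        q=f(p)*np.sqrt(N)
        for i,(cam,*_ ,ok) in enumerate(obs): 
            m=q[i*N:(i+1)*N][ok]; print('  edge',i,cam,'n',ok.sum(),'res px',np.round(m.mean() if len(m) else np.nan,2))
    return p
def box(hx,hy,h):
    return {(a,b,c):(a*hx,b*hy,c*h) for a in(-1,1) for b in(-1,1) for c in(0,1)}
E
cat > f1.py <<'E'
from fit import *
imgs={n:cv2.imread(f'pics/{n}0.png') for n in('top','side')}
ct=lambda L:(np.array(L,float)+.5)/5-.5+[270,195]
print('thin top corners',back('top',ct([(490,225),(532,222),(550,347),(508,350)]),.12).round(4))
print('thick',back('top',ct([(60,275),(122,236),(188,335),(130,375)]),.12).round(4))
ca=lambda L:(np.array(L,float)+.5)/6-.5+[105,195]
print('an',back('top',ca([(135,75),(662,185),(600,485),(62,375)]),.10).round(4))
cs=lambda L:(np.array(L,float)+.5)/4-.5+[270,110]
print('thin side',back('side',cs([(232,110),(320,126),(316,141),(226,126)]),.12).round(4))
cs=lambda L:(np.array(L,float)+.5)/4-.5+[165,235]
print('an side',back('side',cs([(30,333),(270,500),(567,143),(350,20)]),.10).round(4))
E
python3 f1.py
```

```text
thin top corners [[ 0.5143 -0.3204  0.12  ]
 [ 0.5152 -0.3407  0.12  ]
 [ 0.4552 -0.3459  0.12  ]
 [ 0.4542 -0.3257  0.12  ]]
thick [[ 0.4949 -0.1115  0.12  ]
 [ 0.513  -0.1422  0.12  ]
 [ 0.4647 -0.1724  0.12  ]
 [ 0.4462 -0.1438  0.12  ]]
an [[0.6106 0.275  0.1   ]
 [0.5589 0.0528 0.1   ]
 [0.4361 0.0795 0.1   ]
 [0.4859 0.3034 0.1   ]]
thin side [[ 0.5109 -0.3363  0.12  ]
 [ 0.4548 -0.3415  0.12  ]
 [ 0.4531 -0.3239  0.12  ]
 [ 0.5094 -0.3169  0.12  ]]
an side [[0.6073 0.2776 0.1   ]
 [0.4826 0.3068 0.1   ]
 [0.4306 0.0888 0.1   ]
 [0.5545 0.0563 0.1   ]]
```

```bash
cat > f2.py <<'E'
from fit import *
imgs={n:cv2.imread(f'pics/{n}0.png') for n in('top','side')}
B=box(.03,.01,.12)
T=[((-1,-1,1),(1,-1,1)),((-1,1,1),(1,1,1)),((-1,-1,1),(-1,1,1)),((1,-1,1),(1,1,1))]
E=lambda B,cam,L:[(cam,B[a],B[b]) for a,b in L]
# top view: sees +y face (dark). side sees +y face
te=E(B,'top',T+[((-1,1,0),(1,1,0)),((1,1,0),(1,1,1)),((-1,1,0),(-1,1,1))])
se=E(B,'side',T+[((1,1,0),(1,1,1)),((-1,1,0),(-1,1,1))])
p0=[.4848,-.333,.088]
for nm,e in(('top',te),('side',se),('both',te+se)): print('thin',nm,edgefit(p0,e,imgs).round(4))
A=box(.065,.115,.1)
te=E(A,'top',T+[((-1,-1,0),(1,-1,0))]); se=E(A,'side',T+[((-1,1,0),(-1,1,1)),((1,1,0),(1,1,1))])
p0=[.5229,.178,-.225]
r=[(c,(x,-.06,z),(x,.09,z)) for c in('top','side') for x,z in((.047,.107),(-.053,.107))]
for nm,e in(('top',te),('side',se),('both',te+se)): print('an',nm,edgefit(p0,e,imgs).round(4))
E
python3 f2.py
```

```text
edge 0 top n 23 res px -0.02
  edge 1 top n 25 res px 0.17
  edge 2 top n 23 res px 0.37
  edge 3 top n 20 res px 0.49
  edge 4 top n 25 res px -0.05
  edge 5 top n 25 res px 0.15
  edge 6 top n 25 res px 0.7
thin top [ 0.4843 -0.3336  0.1121]
  edge 0 side n 8 res px 1.69
  edge 1 side n 12 res px -0.58
  edge 2 side n 24 res px -0.92
  edge 3 side n 20 res px 2.24
  edge 4 side n 24 res px -0.01
  edge 5 side n 20 res px -0.01
thin side [ 0.484  -0.3359 -0.5147]
  edge 0 top n 24 res px -0.17
  edge 1 top n 25 res px 0.0
  edge 2 top n 23 res px -0.09
  edge 3 top n 19 res px 0.06
  edge 4 top n 25 res px -0.19
  edge 5 top n 25 res px 0.58
  edge 6 top n 25 res px 1.16
  edge 7 side n 25 res px 0.46
  edge 8 side n 22 res px 0.83
  edge 9 side n 25 res px 0.35
  edge 10 side n 25 res px 0.48
  edge 11 side n 25 res px -0.5
  edge 12 side n 10 res px -0.24
thin both [ 0.4832 -0.3333  0.1132]
  edge 0 top n 25 res px -0.24
  edge 1 top n 24 res px 0.05
  edge 2 top n 23 res px 0.06
  edge 3 top n 12 res px -0.14
  edge 4 top n 25 res px 0.21
an top [ 0.523   0.1798 -0.231 ]
  edge 0
[... 1337 characters left out ...]
    df = [f_eval - f0 for f_eval in f_evals]
                                    ^^^^^^^
    f = np.atleast_1d(self.fun(x, *self.args, **self.kwargs))
                      ~~~~~~~~^^^^^^^^^^^^^^^^^^^^^^^^^^^^^^
    return np.atleast_1d(self.fun(x))
                         ~~~~~~~~^^^
    return self.f(x, *self.args, **self.kwargs)
           ~~~~~~^^^^^^^^^^^^^^^^^^^^^^^^^^^^^^
  File "fit.py", line 29, in f
    out.append((((proj(cam,tf(q,P))-uv)@n-off)*ok)/np.sqrt(N))
                  ~~~~^^^^^^^^^^^^^
  File "h.py", line 4, in proj
    c=optics.camera_info(n); p=np.atleast_2d(X)@c['R'].T+c['t']; q=p@c['K'].T; return q[:,:2]/q[:,2:]
ValueError: time passes only in moves, steps and waits
```

Request:
move_arm(increments=[[[1,6,3,1,-0.05],[1,12,6,1,-0.1],[1,18,9,1,-0.15],[1,23,13,1,-0.2],[1,26,19,1,-0.25],[1,28,25,1,-0.3],[1,30,31,1,-0.35],[1,31,37,1,-0.4],[1,32,43,1,-0.45],[1,33,49,1,-0.51]]])

```text
t: 2.25
position: [0.508, -0.1471, 0.2417]
orientation: [0.993, -0.115, 0.001, 0.0]
contact_force: [1.3, -0.2, 0.0]
gripper_width: 0.0856
```

Request:
move_arm(increments=[[[1,0.5,6,0,0],[1,1,12,0,0],[1,1.5,18,0,0],[1,2,24,0,0],[1,2.2,30,0,0],[1,2.2,35.8,0,0],[1,2.2,35.8,0,0],[1,2.2,35.8,0,0]]])

```text
t: 3.25
position: [0.5298, 0.2082, 0.2412]
orientation: [0.993, -0.114, 0.0, 0.001]
contact_force: [0.2, -0.9, -0.7]
gripper_width: 0.0853
```

Run:
```python
from h import *
s=manip.state(); 
for k in('t','joint_pos','position','orientation','contact_force','gripper_width'): print(k,s[k])
for n in('top','side'): cv2.imwrite(f'pics/{n}1.png',optics.grab_frame(n)[:,:,::-1])
crop('top','pics/top1.png','pics/top1_an.png',105,195,235,290,2)
crop('side','pics/side1.png','pics/side1_an.png',165,185,315,335,1.3)
```

```text
t 3.25
joint_pos [-0.12158798  0.26559008 -0.39820514  1.71158571  0.11101608  1.18712884
 -2.34893055]
position [0.5298251  0.20820534 0.24120792]
orientation [ 9.93442156e-01 -1.14334380e-01  1.95415962e-05  5.75765979e-04]
contact_force [ 0.21213882 -0.88419563 -0.69857004]
gripper_width 0.08526324852967773
pics/top1_an.png scale 6 origin 105 195
pics/side1_an.png scale 4 origin 165 185
```

View pics/top1_an.png

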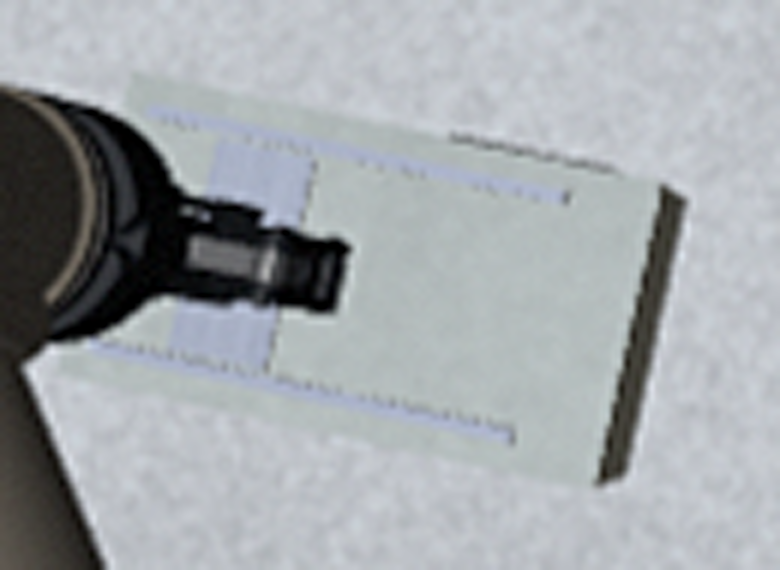

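View pics/side1_an.png

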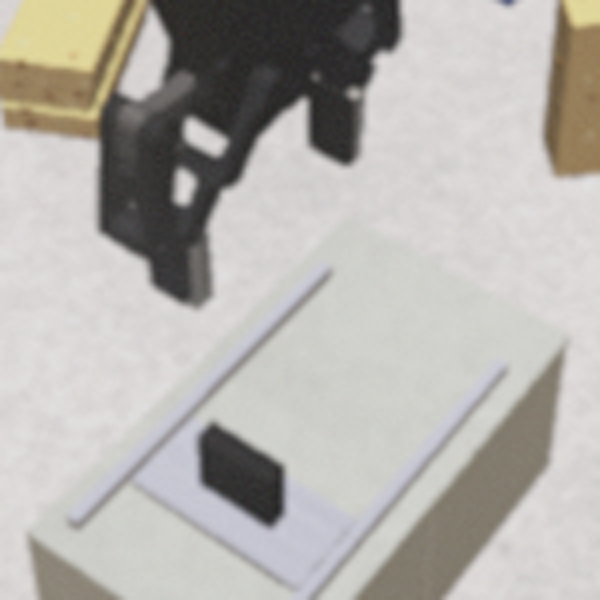

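Request:
move_arm(increments=[[[1,0.2,1.6,-3,0],[1,0.2,1.6,-7,0],[1,0.2,1.6,-10,0],[1,0.2,1.6,-12.7,0],[1,0.2,1.6,-12.7,0],[1,0.2,1.6,-12.7,0]]])

```text
t: 4.1
position: [0.5328, 0.2243, 0.1155]
orientation: [0.993, -0.115, 0.001, -0.0]
contact_force: [0.6, 0.9, -0.0]
gripper_width: 0.0853
```

Request:
move_arm(increments=[[[-1,0,0,0,0],[-1,0,0,0,0],[-1,0,0,0,0],[-1,0,0,0,0],[-1,0,0,0,0],[-1,0,0,0,0],[-1,0,0,0,0],[-1,0,0,0,0]]], grip_force=40)

```text
t: 5.1
position: [0.532, 0.2255, 0.1148]
orientation: [0.993, -0.114, 0.0, -0.0]
contact_force: [0.4, 1.7, 4.5]
gripper_width: 0.0109
```

Request:
move_arm(increments=[[[-1,-0.23,-0.97,0,0],[-1,-0.46,-1.95,0,0],[-1,-0.69,-2.92,0,0],[-1,-0.92,-3.89,0,0],[-1,-1.15,-4.86,0,0],[-1,-1.28,-5.45,0,0],[-1,-1.28,-5.45,0,0]]])

```text
t: 5.98
position: [0.5186, 0.1684, 0.1147]
orientation: [0.993, -0.115, -0.0, 0.001]
contact_force: [-1.3, -0.9, 7.3]
gripper_width: 0.0111
```

Request:
move_arm(increments=[[[-1,-0.05,-0.2,0,0],[-1,-0.09,-0.4,0,0],[-1,-0.09,-0.4,0,0]]])

```text
t: 6.35
position: [0.518, 0.1654, 0.1147]
orientation: [0.993, -0.115, 0.0, 0.0]
contact_force: [-0.7, 1.7, 6.8]
gripper_width: 0.0111
```

Request:
move_arm(increments=[[[-1,-0.05,-0.2,0,0],[-1,-0.05,-0.2,0,0]]])

```text
t: 6.6
position: [0.518, 0.1653, 0.1148]
orientation: [0.993, -0.114, 0.001, -0.001]
contact_force: [0.8, 5.0, 3.4]
gripper_width: 0.0112
```

Request:
move_arm(increments=[[[-1,-0.05,-0.2,0,0],[-1,-0.09,-0.4,0,0],[-1,-0.09,-0.4,0,0]]])

```text
t: 6.98
position: [0.5179, 0.1653, 0.1148]
orientation: [0.994, -0.113, 0.002, -0.004]
contact_force: [4.0, 12.1, -2.5]
gripper_width: 0.011
```

Request:
move_arm(increments=[[[-1,0.1,0.4,0,0],[1,0.1,0.5,0,0],[1,0.1,0.5,0,0],[1,0.1,0.5,0,0],[1,0.1,0.5,0,0],[1,0.1,0.5,0,0],[1,0.1,0.5,3,0],[1,0.1,0.5,7,0],[1,0,-1,11,0],[1,-0.5,-6,14,0]]])

```text
t: 8.22
position: [0.512, 0.103, 0.2565]
orientation: [0.994, -0.111, 0.001, -0.001]
contact_force: [2.0, -0.8, -0.3]
gripper_width: 0.0856
```

Request:
move_arm(increments=[[[0.5,-0.5,-6,0,0.05],[0.5,-1,-12,0,0.1],[0.5,-1.5,-18,0,0.15],[0.5,-2,-24,0,0.2],[0.5,-2.5,-30,0,0.25],[0.5,-3,-36,0,0.3],[0.5,-3,-42,0,0.34],[0.5,-3,-42,0,0.34],[0.5,-3,-42,0,0.34]]])

```text
t: 9.35
position: [0.4817, -0.3189, 0.254]
orientation: [0.998, 0.055, -0.0, -0.001]
contact_force: [0.3, 0.6, 0.2]
gripper_width: 0.0638
```

Run:
```python
from h import *
s=manip.state(); 
for k in('t','joint_pos','position','orientation','contact_force','gripper_width'): print(k,s[k])
for n in('top','side'): cv2.imwrite(f'pics/{n}2.png',optics.grab_frame(n)[:,:,::-1])
crop('top','pics/top2.png','pics/top2_an.png',105,195,235,290,2)
crop('side','pics/side2.png','pics/side2_an.png',165,85,365,384,1.3)
```

```text
t 9.35
joint_pos [ 0.57411879  0.25418982 -0.07661029  1.68194471  0.01970801  1.20701291
 -0.96701717]
position [ 0.48170332 -0.31885119  0.25403442]
orientation [ 9.98464381e-01  5.53945682e-02 -1.11224961e-04 -5.56695556e-04]
contact_force [0.29570834 0.63842936 0.2362123 ]
gripper_width 0.06375513358127612
pics/top2_an.png scale 6 origin 105 195
pics/side2_an.png scale 2 origin 165 85
```

View pics/top2_an.png

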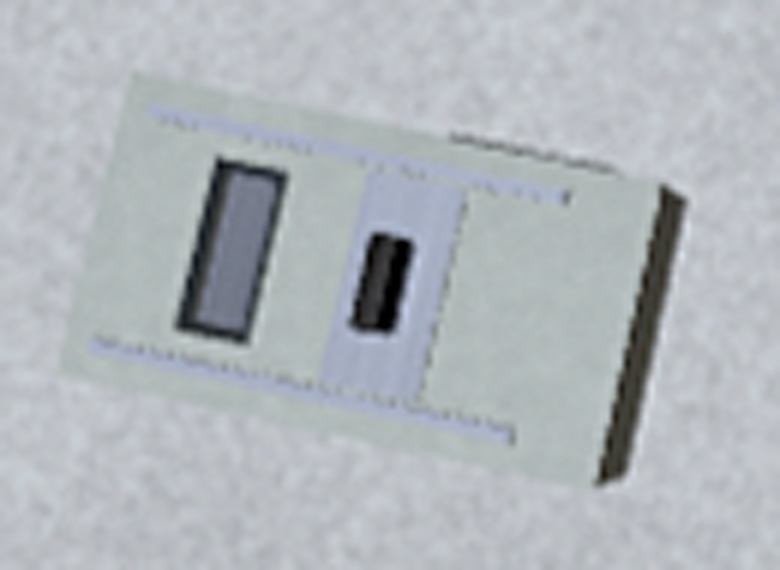

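View pics/side2_an.png

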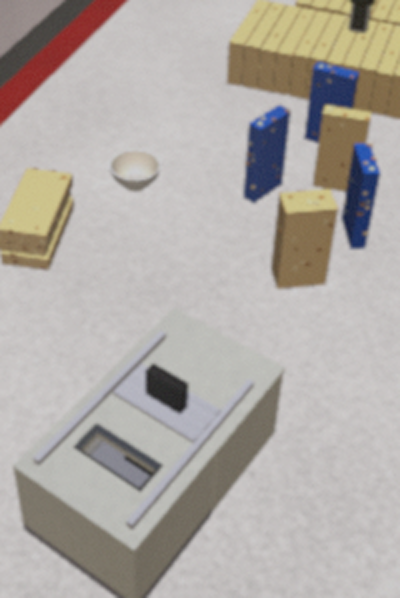

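```bash
cat > f3.py <<'E'
from fit import *
imgs={n:cv2.imread(f'pics/{n}2.png') for n in('top','side')}
T=[((-1,-1,1),(1,-1,1)),((-1,1,1),(1,1,1)),((-1,-1,1),(-1,1,1)),((1,-1,1),(1,1,1))]
E=lambda B,cam,L:[(cam,B[a],B[b]) for a,b in L]
S=box(.037,.016,.1)
for nm in('top','side'): print(nm,edgefit([.534,.2336,-.231],E(S,nm,T),imgs,R=(2,1.5,1.5)).round(4))
B=box(.02,.006,.1375)
for nm in('top','side'): print('tab',nm,edgefit([.518,.1653,-.231],E(B,nm,T),imgs,R=(2,1.5,1.5)).round(4))
E
python3 f3.py
```

```text
edge 0 top n 25 res px -0.01
  edge 1 top n 25 res px 0.01
  edge 2 top n 25 res px -0.12
  edge 3 top n 25 res px 0.13
top [ 0.5358  0.233  -0.2293]
  edge 0 side n 25 res px 0.09
  edge 1 side n 25 res px -0.09
  edge 2 side n 25 res px -0.17
  edge 3 side n 25 res px 0.19
side [ 0.5327  0.2345 -0.2305]
  edge 0 top n 25 res px -1.21
  edge 1 top n 25 res px 1.21
  edge 2 top n 25 res px -0.35
  edge 3 top n 25 res px 0.34
tab top [ 0.5196  0.1615 -0.2144]
  edge 0 side n 25 res px 0.0
  edge 1 side n 0 res px nan
  edge 2 side n 13 res px 0.63
  edge 3 side n 25 res px -0.23
tab side [ 0.5147  0.1683 -0.2425]
```

Request:
move_arm(increments=[[[0.5,0.1,-1.4,-4,0],[0.5,0.1,-1.4,-8,0],[0.5,0.1,-1.4,-11,0],[0.5,0.1,-1.4,-14,0],[0.5,0.1,-1.4,-16,0],[0.5,0.1,-1.4,-17.8,0],[0.5,0.1,-1.4,-17.8,0],[0.5,0.1,-1.4,-17.8,0]]])

```text
t: 10.45
position: [0.4834, -0.3336, 0.0772]
orientation: [0.998, 0.056, 0.001, 0.0]
contact_force: [-0.3, -0.0, 0.3]
gripper_width: 0.064
```

Run:
```python
from h import *
for n in('top','side'): cv2.imwrite(f'pics/{n}3.png',optics.grab_frame(n)[:,:,::-1])
crop('top','pics/top3.png','pics/top3_b.png',320,195,430,277,2)
crop('side','pics/side3.png','pics/side3_b.png',270,70,380,220,1.3)
```

```text
pics/top3_b.png scale 7 origin 320 195
pics/side3_b.png scale 4 origin 270 70
```

View pics/side3_b.png

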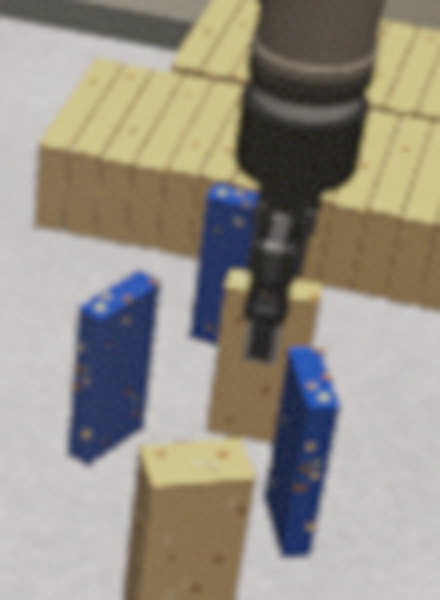

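View pics/top3_b.png

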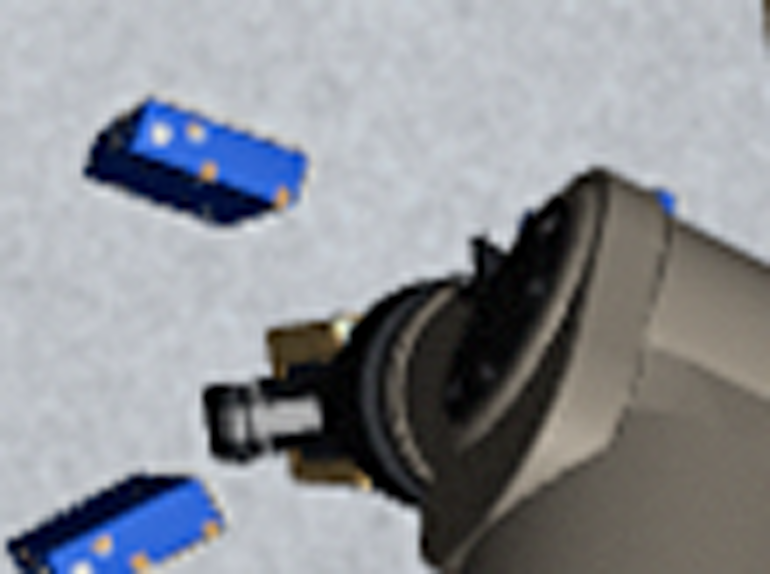

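Request:
move_arm(increments=[[[-1,0,0,0,0],[-1,0,0,0,0],[-1,0,0,0,0],[-1,0,0,0,0],[-1,0,0,0,0],[-1,0,0,0,0],[-1,0,0,0,0]]], grip_force=70)

```text
t: 11.42
position: [0.4829, -0.3335, 0.0767]
orientation: [0.998, 0.055, 0.0, 0.0]
contact_force: [-0.8, 1.9, 5.7]
gripper_width: 0.0198
```

Request:
move_arm(increments=[[[-1,0,0,1,0],[-1,0,0,4,0],[-1,0,0,8,0],[-1,0,0,12,0],[-1,0,0,16,0],[-1,0,0,18.5,0],[-1,0,0,18.5,0],[-1,0,0,18.5,0]]])

```text
t: 12.42
position: [0.4816, -0.3332, 0.2597]
orientation: [0.998, 0.055, -0.001, -0.001]
contact_force: [0.2, 0.4, -1.9]
gripper_width: 0.0193
```

Request:
move_arm(increments=[[[-1,0.2,2,0,0],[-1,0.7,6,0,-0.03],[-1,1.2,11,0,-0.07],[-1,1.7,16,0,-0.11],[-1,2.2,21,0,-0.15],[-1,2.7,26,0,-0.19],[-1,3.2,31,0,-0.23],[-1,3.7,36,0,-0.27],[-1,4.2,41,0,-0.31],[-1,4.7,46,0,-0.341]]])

```text
t: 13.68
position: [0.528, 0.1292, 0.2603]
orientation: [0.993, -0.115, -0.001, 0.0]
contact_force: [0.7, -0.5, -3.0]
gripper_width: 0.0194
```

Request:
move_arm(increments=[[[-1,0.2,4,0,0],[-1,0.4,7,0,0],[-1,0.5,9,0,0],[-1,0.55,10.3,0,0],[-1,0.55,10.7,0,0],[-1,0.55,10.7,0,0],[-1,0.55,10.7,0,0],[-1,0.55,10.7,0,0]]])

```text
t: 14.68
position: [0.5354, 0.2325, 0.2614]
orientation: [0.993, -0.115, 0.0, 0.0]
contact_force: [0.9, -0.0, -1.4]
gripper_width: 0.0193
```

Run:
```python
from h import *
s=manip.state(); 
for k in('t','joint_pos','qvel','position','orientation','contact_force','gripper_width'): print(k,s[k])
for n in('top','side'): cv2.imwrite(f'pics/{n}4.png',optics.grab_frame(n)[:,:,::-1])
crop('top','pics/top4.png','pics/top4_b.png',85,185,235,290,2)
crop('side','pics/side4.png','pics/side4_b.png',165,185,315,384,1.3)
```

```text
t 14.675
joint_pos [-0.14915555  0.27871258 -0.41272536  1.65092414  0.1175831   1.23655423
 -2.38866589]
qvel [-0.00354368 -0.00042619 -0.00368268 -0.00249091 -0.00189092 -0.00138768
 -0.00038693]
position [0.5353645  0.23252274 0.2614213 ]
orientation [ 9.93307753e-01 -1.15497404e-01  1.07104587e-04  2.15291648e-04]
contact_force [ 0.91204799 -0.01440194 -1.4312343 ]
gripper_width 0.01928340451634794
pics/top4_b.png scale 5 origin 85 185
pics/side4_b.png scale 3 origin 165 185
```

View pics/side4_b.png

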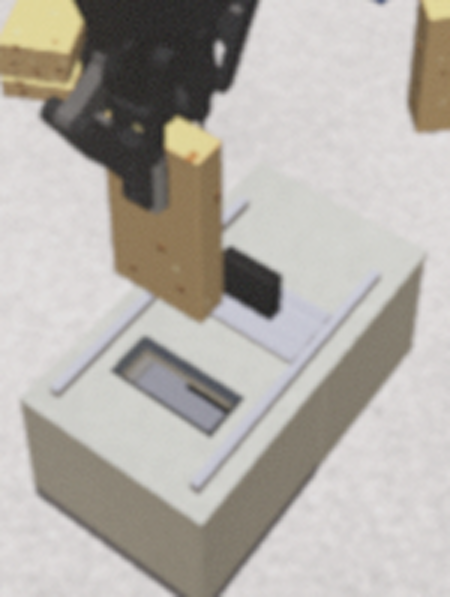

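View pics/top4_b.png

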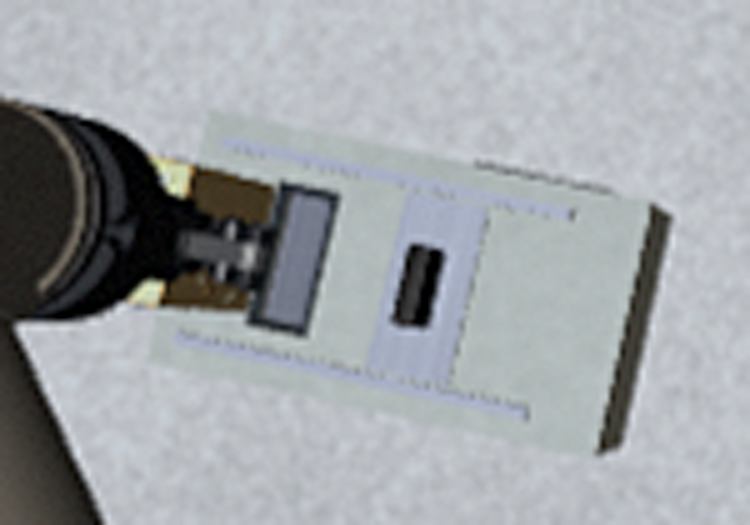

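Request:
move_arm(increments=[[[-1,-0.1,0.1,-2,0],[-1,-0.1,0.1,-4,0],[-1,-0.1,0.1,-6,0],[-1,-0.1,0.1,-7,0],[-1,-0.1,0.1,-7,0],[-1,-0.1,0.1,-7,0]]])

```text
t: 15.52
position: [0.5347, 0.2347, 0.1923]
orientation: [0.993, -0.115, 0.001, -0.0]
contact_force: [0.1, -0.5, -2.4]
gripper_width: 0.0192
```

```bash
cat > f4.py <<'E'
import sys
from fit import *
k=sys.argv[1]
s=manip.state(); 
for q in('t','position','orientation','contact_force','gripper_width'): print(q,np.round(s[q],4))
for n in('top','side'): cv2.imwrite(f'pics/{n}{k}.png',optics.grab_frame(n)[:,:,::-1])
crop('top',f'pics/top{k}.png',f'pics/top{k}_b.png',85,185,235,290,2)
crop('side',f'pics/side{k}.png',f'pics/side{k}_b.png',165,205,295,335,1.3)
imgs={n:cv2.imread(f'pics/{n}{k}.png') for n in('top','side')}
B=box(.03,.01,.12); P=s['position']; zb=P[2]-.0765
E=lambda cam,L:[(cam,B[a],B[b]) for a,b in L]
L=[((-1,1,0),(1,1,0)),((-1,1,0),(-1,-1,0)),((1,1,0),(1,1,1)),((-1,1,0),(-1,1,1)),((-1,-1,0),(-1,-1,1)),((-1,1,1),(-1,-1,1))]
p=edgefit([P[0],P[1],-.230,zb],E('side',L),imgs,R=(3,2,1.5)); print('bar side',p.round(4),'zb exp',zb)
p=edgefit([P[0],P[1],-.230,zb],E('side',L[:5]),imgs,R=(3,2,1.5)); print('bar side',p.round(4))
E
python3 f4.py 5
```

```text
t 15.525
position [0.5347 0.2347 0.1923]
orientation [ 9.934e-01 -1.149e-01  7.000e-04 -4.000e-04]
contact_force [ 0.056  -0.5245 -2.4492]
gripper_width 0.0192
pics/top5_b.png scale 5 origin 85 185
pics/side5_b.png scale 4 origin 165 205
  edge 0 side n 23 res px 0.17
  edge 1 side n 22 res px -0.05
  edge 2 side n 19 res px -0.2
  edge 3 side n 22 res px -0.37
  edge 4 side n 21 res px 0.39
  edge 5 side n 20 res px 0.2
bar side [ 0.5438  0.2184 -0.1678  0.0895] zb exp 0.11576487386633162
  edge 0 side n 21 res px -0.13
  edge 1 side n 23 res px -0.16
  edge 2 side n 18 res px 0.1
  edge 3 side n 22 res px -0.2
  edge 4 side n 23 res px 0.3
bar side [ 0.5482  0.2095 -0.1518  0.0748]
```

View pics/side5_b.png

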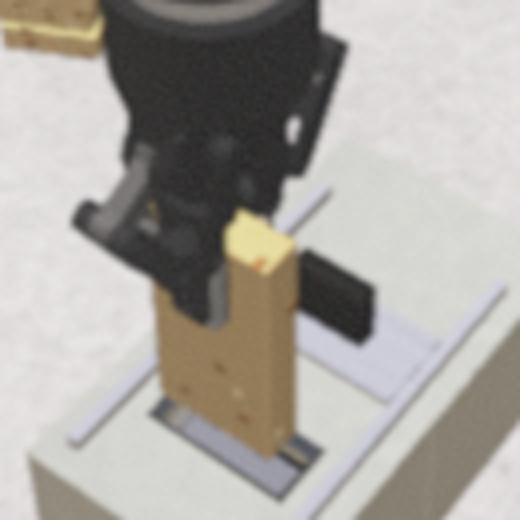

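View pics/top5_b.png

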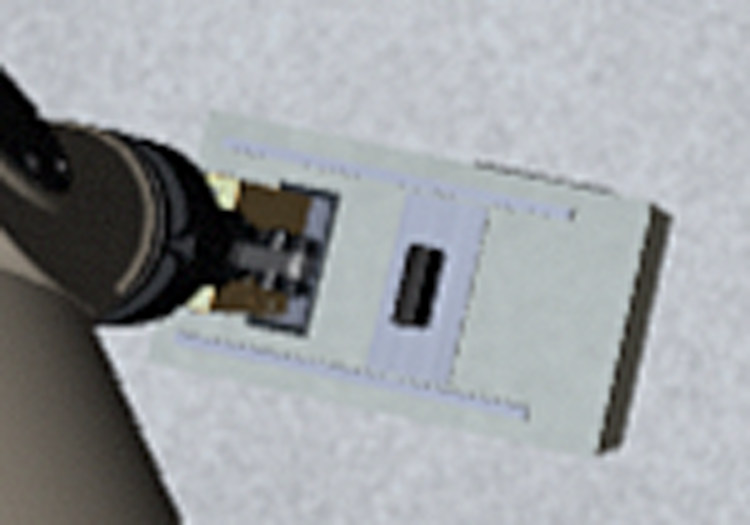

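```bash
cat > f5.py <<'E'
import sys
from fit import *
k=sys.argv[1]; P=np.array(eval(sys.argv[2]))
imgs={n:cv2.imread(f'pics/{n}{k}.png') for n in('top','side')}
zb=P[2]-.0765
B={q:np.array(v)+[0,0,zb] for q,v in box(.03,.01,.12).items()}
E=lambda cam,L:[(cam,B[a],B[b]) for a,b in L]
L=[((-1,1,0),(1,1,0)),((-1,1,0),(-1,-1,0)),((1,1,0),(1,1,1)),((-1,1,0),(-1,1,1)),((-1,-1,0),(-1,-1,1)),((-1,1,1),(-1,-1,1))]
p=edgefit([P[0],P[1],-.230],E('side',L),imgs,R=(4,2,1.5)); print('bar side',p.round(4))
a=imgs['side'].copy(); a=cv2.resize(a[205:335,165:295],None,fx=4,fy=4,interpolation=cv2.INTER_CUBIC)
def dr(p,col):
    for c,x,y in E('side',L):
        u=proj('side',tf(p,[x,y])); u=((u-[165,205]+.5)*4-.5); cv2.line(a,*[tuple(int(round(w)) for w in v) for v in u],col,1)
dr(p,(0,0,255)); dr([P[0]-.0016,P[1]+.0008,-.23],(0,255,0))
cv2.imwrite(f'pics/side{k}_fit.png',a)
E
python3 f5.py 5 "[.5347,.2347,.1923]"
```

```text
edge 0 side n 25 res px 0.07
  edge 1 side n 18 res px 0.65
  edge 2 side n 17 res px -0.45
  edge 3 side n 22 res px -0.41
  edge 4 side n 20 res px 1.13
  edge 5 side n 19 res px -0.49
bar side [ 0.5346  0.2348 -0.2099]
```

View pics/side5_fit.png

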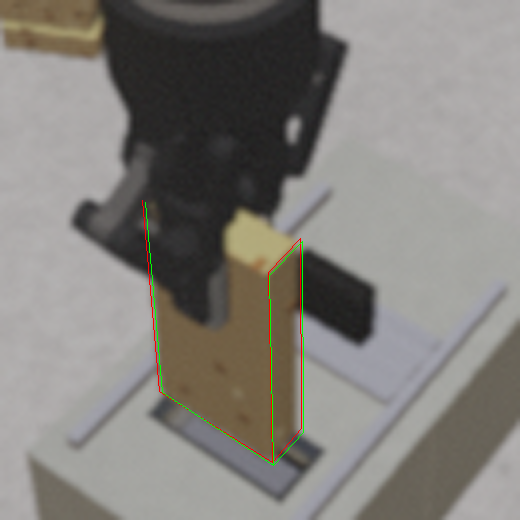

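```bash
cat > f6.py <<'E'
import sys
from fit import *
k=sys.argv[1]; P=np.array(eval(sys.argv[2]))
imgs={n:cv2.imread(f'pics/{n}{k}.png') for n in('top','side')}
zb=P[2]-.0765
B={q:np.array(v)+[0,0,zb] for q,v in box(.03,.01,.12).items()}
L=[((-1,-1,0),(1,-1,0)),((-1,-1,1),(1,-1,1)),((1,-1,0),(1,-1,1)),((-1,-1,0),(-1,-1,1)),((1,-1,1),(1,1,1)),((-1,1,1),(-1,-1,1))]
a=np.clip(imgs['top'].astype(float)*2.5,0,255).astype(np.uint8)[205:265,110:190]; a=cv2.resize(a,None,fx=10,fy=10,interpolation=cv2.INTER_CUBIC)
cv2.imwrite(f'pics/top{k}_raw.png',a)
def dr(p,col):
    for x,y in L:
        u=proj('top',tf(p,[B[x],B[y]])); u=((u-[110,205]+.5)*10-.5); cv2.line(a,*[tuple(int(round(w)) for w in v) for v in u],col,1)
dr([P[0]+.0015,P[1]-.0008,-.23],(0,255,0))
# slot
for x,y in [((-.037,-.016,.1),(.037,-.016,.1)),((-.037,.016,.1),(.037,.016,.1))]:
    u=(proj('top',tf([.5358,.233,-.2293],[x,y]))-[110,205]+.5)*10-.5
    cv2.line(a,*[tuple(int(round(w)) for w in v) for v in u],(255,0,0),1)
cv2.imwrite(f'pics/top{k}_fit.png',a)
E
python3 f6.py 5 "[.5347,.2347,.1923]"
```

```text
(no output)
```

View pics/top5_fit.png

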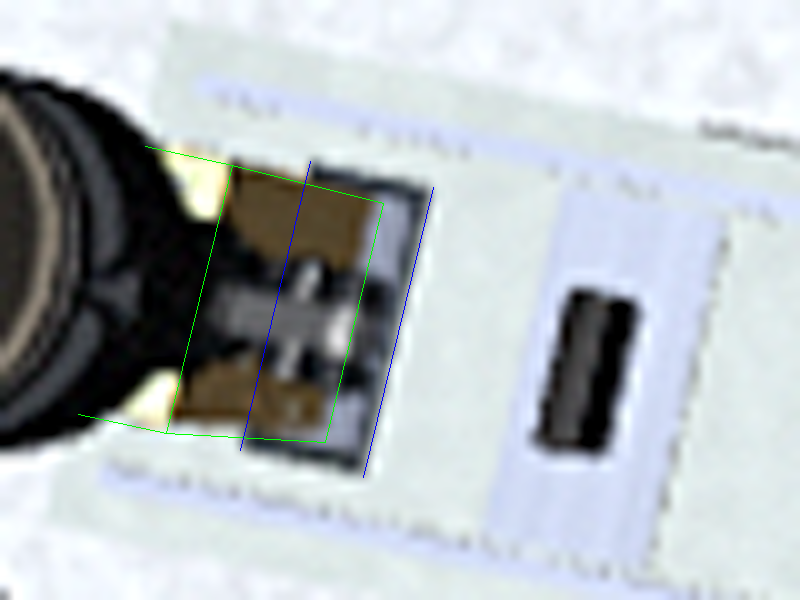

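```bash
cat > f7.py <<'E'
import sys
from fit import *
import fit
from scipy.spatial.transform import Rotation as Ro
k=sys.argv[1]; P=np.array(eval(sys.argv[2])); 
low=len(sys.argv)>3
imgs={n:cv2.imread(f'pics/{n}{k}.png') for n in('top','side')}
bias={'top':np.array([.0015,-.0007,0]),'side':np.array([-.0016,.0008,0])}
# params: x,y,yaw,z, tilt about tool x, tilt about tool y ; pivot at grasp point (local z .095)
def tf2(p,Q):
    Q=np.atleast_2d(Q)-[0,0,.095]
    M=Ro.from_euler('z',p[2]).as_matrix()@Ro.from_rotvec([p[4],p[5],0]).as_matrix()
    return Q@M.T+[p[0],p[1],p[3]+.095]
B=box(.03,.01,.12)
def seg(cam,a,b,s0=0.04,s1=.96): 
    A,C=np.array(B[a]),np.array(B[b]); return (cam,A+(C-A)*s0,A+(C-A)*s1)
S=[seg('top',(-1,-1,0),(1,-1,0),.04,.25),seg('top',(-1,-1,0),(1,-1,0),.7,.96),
 seg('top',(-1,-1,1),(1,-1,1),.82,.97),seg('top',(1,-1,0),(1,-1,1)),seg('top',(-1,-1,0),(-1,-1,1)),
 seg('side',(-1,1,0),(1,1,0)),seg('side',(-1,1,0),(-1,-1,0)),seg('side',(1,1,0),(1,1,1),.04,.45),
 seg('side',(-1,1,0),(-1,1,1)),seg('side',(-1,-1,0),(-1,-1,1)),seg('side',(-1,1,1),(-1,-1,1))]
N=21
p=np.array([P[0],P[1],-.23,P[2]-.0765,0,0.])
sig=np.array([.01,.01,.01,.001,.02,.03])
p_pr=p.copy()
for r in(3,2,1.5,1.5):
    obs=[]
    for cam,A,C in S:
        g=gaussian_filter(imgs[cam].astype(float),(.7,.7,0))
        s=np.linspace(0,1,N)[:,None]; Q=A*(1-s)+C*s
        uv=proj(cam,tf2(p,Q)+bias[cam]); d=uv[-1]-uv[0]; n=np.array([-d[1],d[0]])/np.hypot(*d)
        kk=np.arange(-r-.5,r+.51,.1); pts=uv[:,None]+kk[None,:,None]*n
        pr=np.stack([map_coordinates(g[...,c],[pts[...,1],pts[...,0]],order=1) for c in range(3)],-1)
        gr=np.abs(np.gradient(pr,.1,axis=1)).sum(-1).mean(0) # averaged along edge
        gr=gr*np.exp(-.5*(kk/r)**2); i=gr.argmax(); w=gr[max(0,i-6):i+7]**2; off=w@kk[max(0,i-6):i+7]/w.sum()
        obs.append((cam,Q,uv,n,off))
    # per-edge offset only (plus slope: split halves)
    obs2=[]
    def f(q): return np.concatenate([[(((proj(c,tf2(q,Q)+bias[c])-uv)@n-off).mean())/.3] for c,Q,uv,n,off in obs]+[(q-p_pr)/sig])
    p=least_squares(f,p,loss='soft_l1',x_scale=sig).x
print('res px',(f(p)[:len(S)]*.3).round(2))
print('x,y,yaw,zb,tiltx,tilty',p.round(4))
bc=tf2(p,[0,0,0])[0]; print('bottom centre',bc.round(4)); 
y=-.23; d=bc[:2]-[.5342,.2337]; c,s=np.cos(y),np.sin(y); print('bottom in slot frame mm',(np.array([c*d[0]+s*d[1],-s*d[0]+c*d[1]])*1e3).round(2),'yaw err',(p[2]-y).round(3))
E
python3 f7.py 5 "[.5347,.2347,.1923]"
```

```text
res px [ 0.14  0.43  0.04 -0.65 -0.07 -0.09  0.05 -0.67 -0.57  0.48 -0.08]
x,y,yaw,zb,tiltx,tilty [ 0.5357  0.2342 -0.226   0.1167  0.006  -0.018 ]
bottom centre [0.5375 0.2344 0.1168]
bottom in slot frame mm [3.09 1.45] yaw err 0.004
```

Request:
move_arm(increments=[[[-1,-0.25,-0.09,0,0],[-1,-0.25,-0.09,-0.5,0],[-1,-0.25,-0.09,-1,0],[-1,-0.25,-0.09,-1.5,0],[-1,-0.25,-0.09,-1.5,0],[-1,-0.25,-0.09,-1.5,0]]])

```text
t: 16.38
position: [0.5317, 0.2336, 0.1763]
orientation: [0.993, -0.115, 0.0, 0.0]
contact_force: [0.3, -0.2, -1.8]
gripper_width: 0.0194
```

Request:
move_arm(increments=[[[-1,0,0,-0.2,0],[-1,0,0,-0.4,0],[-1,0,0,-0.4,0]]])

```text
t: 16.75
position: [0.5314, 0.2334, 0.1721]
orientation: [0.993, -0.115, -0.0, 0.0]
contact_force: [0.6, -0.7, -2.7]
gripper_width: 0.0195
```

```bash
python3 f4.py 6 | head -5; python3 f7.py 6 "$(python3 -c "
from cell import manip;print(list(map(float,manip.state()['position'])))")"; python3 -c "
from cell import manip;print(manip.state())"
```

```text
t 16.75
position [0.5314 0.2334 0.1721]
orientation [ 9.934e-01 -1.148e-01 -2.000e-04  2.000e-04]
contact_force [ 0.5911 -0.7025 -2.6926]
gripper_width 0.0195
res px [-0.61 -0.67  0.04  0.05  0.68  0.95  0.05  0.11 -0.53  0.6   0.12]
x,y,yaw,zb,tiltx,tilty [ 0.5334  0.2344 -0.2264  0.0911 -0.0184  0.0274]
bottom centre [0.5305 0.2333 0.0911]
bottom in slot frame mm [-3.5  -1.26] yaw err 0.004
{'t': 16.85, 'joint_pos': array([-0.16254987,  0.34823322, -0.40570309,  1.76597868,  0.15516883,
        1.05891151, -2.42370198]), 'qvel': array([ 0.00080163, -0.00067331,  0.00138012, -0.00215619,  0.00137316,
       -0.00044558,  0.00127232]), 'joint_torque': array([ 3.15820223e-03, -4.26361656e+01, -2.97429129e+00, -2.41949755e+01,
        1.20821851e-02,  4.85136610e-03, -1.71167958e-04]), 'position': array([0.53162834, 0.23351361, 0.17233361]), 'orientation': array([ 9.93386795e-01, -1.14815822e-01, -9.07219558e-06,  4.73568888e-05]), 'contact_force': array([ 0.43391344, -0.82222736, -1.81689363]), 'torque': array([ 0.06864882, -0.03613468,  0.00376798]), 'gripper_width': 0.01921980110069713}
```

View pics/side6_b.png

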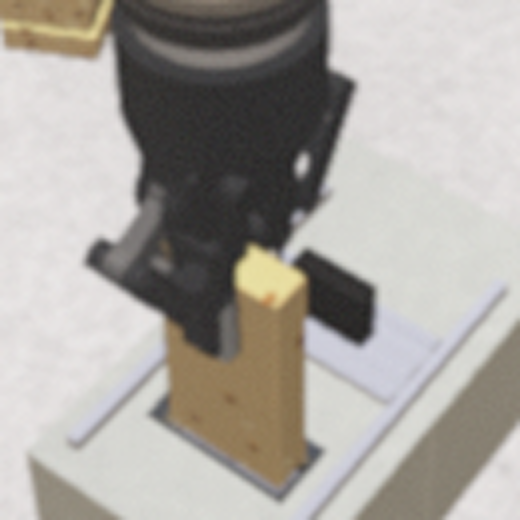

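Request:
move_arm(increments=[[[-1,0,0,-0.2,0],[-1,0,0,-0.4,0],[-1,0,0,-0.4,0]]])

```text
t: 17.23
position: [0.5314, 0.2334, 0.1681]
orientation: [0.993, -0.115, -0.0, 0.0]
contact_force: [0.2, 0.1, -2.3]
gripper_width: 0.019
```

Request:
move_arm(increments=[[[-1,0,0,-0.2,0],[-1,0,0,-0.4,0],[-1,0,0,-0.4,0]]])

```text
t: 17.6
position: [0.5314, 0.2334, 0.1641]
orientation: [0.993, -0.115, -0.0, 0.0]
contact_force: [0.7, -0.2, -1.8]
gripper_width: 0.0192
```

Request:
move_arm(increments=[[[-1,0,0,-0.3,0],[-1,0,0,-0.6,0],[-1,0,0,-0.9,0],[-1,0,0,-1.2,0],[-1,0,0,-1.2,0]]])

```text
t: 18.23
position: [0.5314, 0.2334, 0.152]
orientation: [0.993, -0.115, -0.0, 0.0]
contact_force: [0.1, 0.3, -1.7]
gripper_width: 0.0193
```

```bash
python3 f4.py 7 | head -5
```

```text
t 18.225
position [0.5314 0.2334 0.152 ]
orientation [ 9.934e-01 -1.148e-01 -3.000e-04  2.000e-04]
contact_force [ 0.0719  0.2729 -1.7029]
gripper_width 0.0193
```

View pics/side7_b.png

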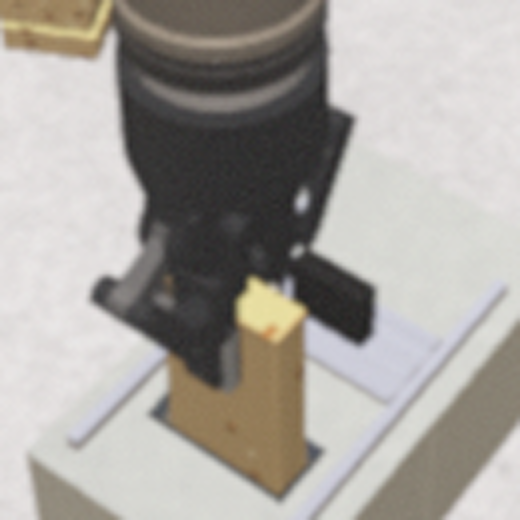

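View pics/top7_b.png

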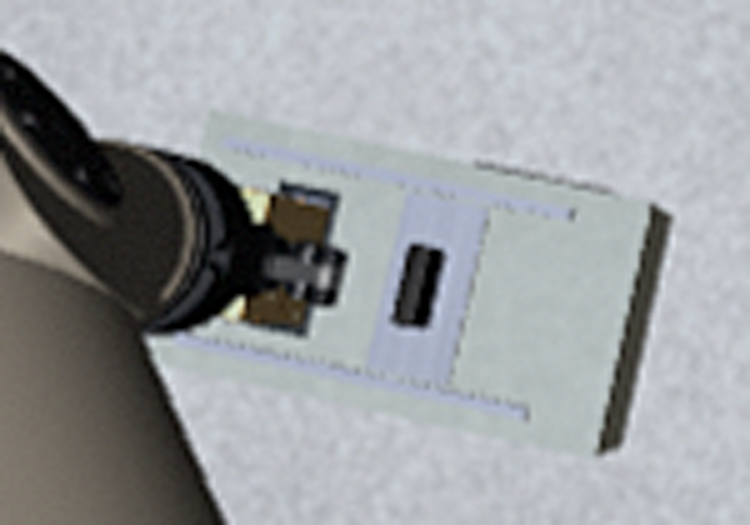

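Request:
move_arm(increments=[[[-1,0,0,-0.4,0],[-1,0,0,-0.8,0],[-1,0,0,-1.2,0],[-1,0,0,-1.6,0],[-1,0,0,-2,0],[-1,0,0,-2,0]]])

```text
t: 19.08
position: [0.5313, 0.2334, 0.1319]
orientation: [0.993, -0.115, -0.0, 0.0]
contact_force: [-0.1, 0.8, -1.3]
gripper_width: 0.0194
```

Request:
move_arm(increments=[[[-1,0,0,-0.4,0],[-1,0,0,-0.8,0],[-1,0,0,-1.2,0],[-1,0,0,-1.5,0],[-1,0,0,-1.5,0],[-1,0,0,-1.5,0],[-1,0,0,-1.5,0],[-1,0,0,-1.5,0]]])

```text
t: 20.08
position: [0.5317, 0.2336, 0.1175]
orientation: [0.993, -0.115, 0.0, -0.0]
contact_force: [-0.4, 0.1, -2.6]
gripper_width: 0.0193
```

```bash
python3 f4.py 8 | head -5
python3 - <<'E'
from h import *
s=manip.state(); print(s['qvel'],s['contact_force'],s['torque'],s['gripper_width'])
cv2.imwrite('pics/side8_full.png',cv2.resize(cv2.imread('pics/side8.png'),(800,600)))
cv2.imwrite('pics/top8_full.png',cv2.resize(cv2.imread('pics/top8.png'),(800,600)))
# bar top -x edge in side view gives height
E
```

```text
t 20.075
position [0.5317 0.2336 0.1175]
orientation [ 9.934e-01 -1.148e-01  1.000e-04 -0.000e+00]
contact_force [-0.3751  0.1253 -2.6326]
gripper_width 0.0193
[-1.52207411e-03  3.49194601e-04  3.05737876e-04  1.58827485e-03
  5.78192529e-04  6.41661439e-04  1.60563746e-05] [-0.67114327  0.39184856 -0.72384913] [-0.03741573 -0.01446147  0.04032869] 0.019325269753240153
```

View pics/side8_b.png

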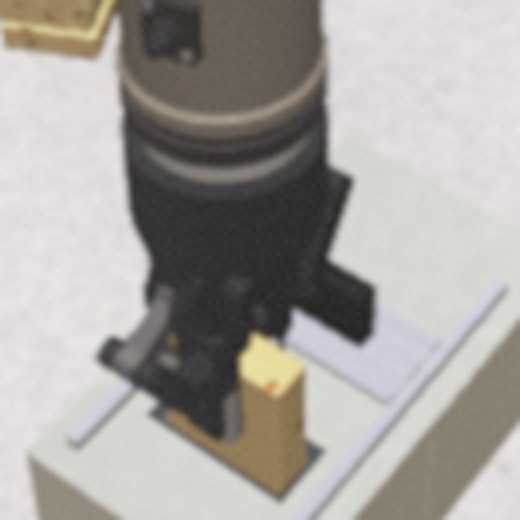

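View pics/side8_full.png

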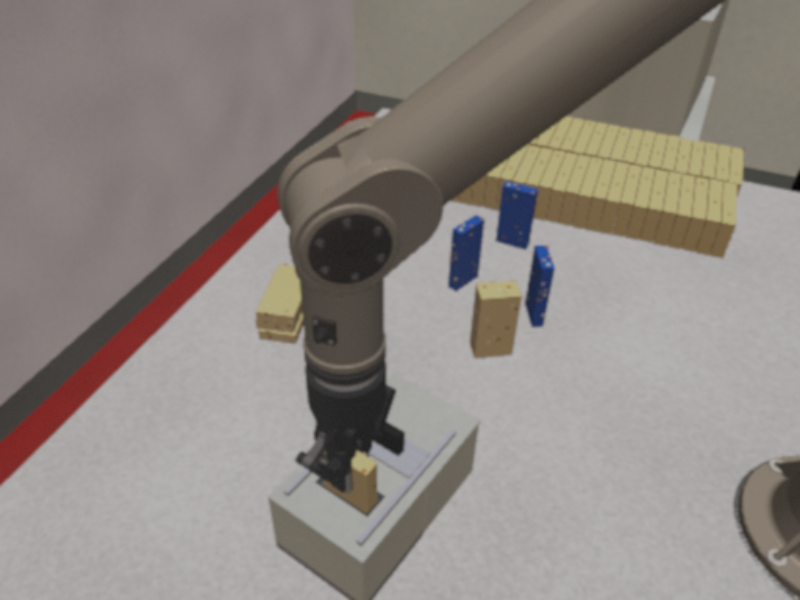

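View pics/top8_full.png

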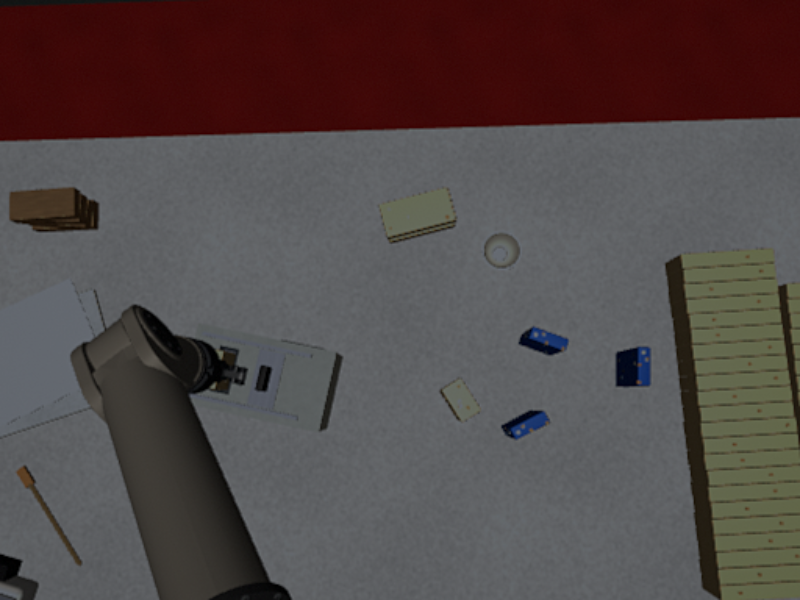

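Run:
```python
from fit import *
P=[.5317,.2336]; zt=.1175-.0765+.12
# expected vs seen -x,+y top corner, side
print(((proj('side',tf([P[0]-.0016,P[1]+.0008,-.23],[[-.03,.01,zt],[-.03,-.01,zt]]))-[165,205]+.5)*4).round(0))
print(manip.close_job())
```

```text
[[280. 399.]
 [311. 366.]]
the job is handed in; nothing more can be done
None
```

The thin nougat bar is hanging in the analyser's slot with about 59 mm of its 120 mm inside, still gripped. I handed the job in at about 20 s of the 69 s allowed; no verdict was reported.

**What I did:**
- **Shutter:** I gripped the tab and slid it along -y until it stopped. The force rose to about 12 N with no further movement, and the pictures then showed the slot uncovered.
- **Bar:** I picked the thin bar from among the blue look-alikes at 70 N. I then lowered it through the slot in small steps. Contact force stayed at about 3 N or less throughout, so it did not jam or catch on the way down.

**Last checks:**
- **Stillness:** the arm is at rest, with contact forces of about 0.7 N per axis and a finger opening of 19.3 mm.
- **Depth:** the bar's lower end is at about z = 0.041 m, some 29 mm clear of the chamber floor. This comes from the gripper height and assumes the bar did not slip.
- **Bystanders:** the thick bar, stack and bowl look where they were at the start, as do the blue bars.

**What disagreed:**
- **Cameras:** they differed by about 3 mm on the slot's position, so I used the mean. The position of the tab at its end stop agreed with it.
- **Tilt and offset:** a fit before insertion suggested about 1° of tilt and a 3 mm offset. I corrected the offset by 2.5 mm and left the tilt. A second fit, with the lower end already in the slot mouth, gave the opposite sign for both, so I did not use it.
- **Top corner:** in the last side picture the bar's top corner is about 2–3 camera pixels (roughly 5 mm) from where I predicted it. I only compared this by eye and did not resolve it. It could be the bar's offset in the grip along its width, or a small tilt.

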